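# Pack the engraved acrylic pieces in their cases

### The arm

A 7-joint arm with a two-finger parallel gripper is mounted at the origin on the work surface. World frame = base frame: x ahead of the robot, y to its left, z up, the work surface at z = 0. Lengths are in m, angles in rad, forces in N, time in s.
With the tool pointing down it reaches from about 0.425 to 0.875 m from the base axis. Payload 4.7 kg.
Tool frame: the origin (TCP) lies midway between the tips of the shut fingers; the grasp point (between the pads) lies 19 mm behind it; z points along the fingers, y is the line along which they close (so a half turn about z gives the same grasp; the last joint's range is limited). The gripper opens to 87 mm and grips with 3 to 60 N. Pads are 19 mm wide; open, the fingers measure 117 mm over their backs; the gripper's body (75 mm by 190 mm) begins 51 mm behind the grasp point.
Start: joints at [1.329, 0.321, -0.07, 1.45, 0.023, 1.371, -0.057], TCP at [0.164, -0.629, 0.198] pointing down, gripper open.
Joint ranges: [-2.86, 2.86], [-0.3, 2.09], [-1.38, 1.24], [0.06, 2.45], [-1.56, 4.7], [0.09, 2.05], [-2.69, 2.69]. Speed limits (rad/s): [2.57, 2.57, 3.14, 3.14, 3.14, 3.14, 3.14].

### API

Orientations are given as a rotation vector (axis times angle).
In Python, from bench import ctrl gives the robot as it stands. The module is installed in compiled form; this text tells all that it offers.
- The arm moves only by the shell command python3 -m handwheel 'ROWS' [FORCE]. ROWS is JSON, a list of rows, each a list of 7 numbers: the finger opening in m, from 0 to 0.087, then the shift along the tool's x, y, z in m, then the turn, a rotation vector about the tool's x, y, z in degrees. A call has 1 to 12 rows; each row shifts and turns the commanded pose from where the row before left it, along the tool's axes as they then stand; what a row does not reach is not made up. A row lasts 1/8 s, in which the tool goes at most 62.5 mm and 10.7 degrees, less where a joint would pass 70% of its speed; a pose out of reach is approached as far as the arm can. A call is refused whole if a number of a shift passes 0.0625 or a number of a turn 10.7, either way. A call with a gripper value outside its range is refused whole. The fingers move at their own pace and stop on an object; FORCE is the grip in N (left out, the last holds). Time passes only in rows, so rows that do not move let the fingers close. It gives the time, the measured TCP pose, the force, the opening and the grip force at its end, in the units of the state.
- ctrl.get_state(): the state, without advancing time (a new reading comes with each control period).
- ctrl.get_image(name): name is "side" or "top"; returns (picture, depth): 420x560x3 uint8, blue, green, red; 420x560 float32, m along the optical axis (not along the pixel's ray), 0 where there is no reading.
- ctrl.camera_info(name): a dict with "intrinsics" (3x3 intrinsics, pixels), "R" (3x3) and "t" (3): a world point X has camera coordinates R X + t. Camera axes: x right, y down, z forward; pixel columns grow to the right and rows downward; lengths in m; the calibration is good to about 2 mm. A picture is of the moment at which its call begins. camera_info takes no time and is no camera call.
- ctrl.close_job(): hands the job in; it is judged then, once.
The state is a dict: "time": time; "joint_positions": joint angles; "qd": joint speeds; "joint_torque": joint torques, N m; "position": TCP position; "tool_rot": TCP orientation; "ft_force": force on the tool from outside, world axes, zero at the start; "torque": the same for the moment, N m; "grip_width": opening from 0.0 (shut) to 1.0 (fully open); "grip_force": force on a finger pad.
Only numpy, scipy, OpenCV 4.12 (cv2) and the standard library are available. Lean on these libraries where they do the work, as an engineer would, in place of code of your own. Each camera call takes 0.05 s, during which the arm holds its last target. There are 200 camera calls.

### The job

Pack the four engraved green acrylic pieces: lay each one flat, engraved face up, in the open dark case made for its shape and size (long block, short block, large disc and small disc each in its own case), lying fully inside on the case's floor. Leave the plain L-shaped offcut and the rough stone where they lie.

Things in the scene. Friction and masses are not known exactly. Their poses are not given: they have to be found in the camera images.
- long_block: the longer engraved rectangular block, 90 x 36 mm, about 100 g, green tinted acrylic, 26 mm thick, lying flat, engraved with a fine pale motif on top; loose. Origin at the centre of its underside, z up, x along the 90 mm side.
- short_block: the shorter engraved rectangular block, 58 x 36 mm, about 65 g, green tinted acrylic, 26 mm thick, lying flat, engraved with a fine pale motif on top; loose. Origin at the centre of its underside, z up, x along the 58 mm side.
- large_disc: the larger engraved round disc, diameter 56 mm, about 75 g, green tinted acrylic, 26 mm thick, lying flat, engraved with a fine pale motif on top; loose. Origin at the centre of its underside, z up.
- small_disc: the smaller engraved round disc, diameter 38 mm, about 35 g, green tinted acrylic, 26 mm thick, lying flat, engraved with a fine pale motif on top; loose. Origin at the centre of its underside, z up.
- offcut: L-shaped waste offcut of the same green acrylic, without engraving, 56 x 56 mm overall, arms 22 mm wide, 26 mm thick; loose, to be left where it lies. Origin at the centre of its 56 mm square outline, on the underside.
- rough_stone: rough dark grey stone, about 55 mm across and 34 mm high; loose, to be left where it lies. Origin at the centre of its underside.
- long_case: case of the long block: rectangular, inside 106 x 52 mm; dark grey open case bottom with a grey liner, fixed to the bench: floor 3 mm thick, walls 3 mm thick, rim 10 mm above the bench. Origin at the centre of its underside (bench height), z up, x along the 106 mm side.
- short_case: case of the short block: rectangular, inside 74 x 52 mm; dark grey open case bottom with a grey liner, fixed to the bench: floor 3 mm thick, walls 3 mm thick, rim 10 mm above the bench. Origin at the centre of its underside (bench height), z up, x along the 74 mm side.
- large_round_case: case of the large disc: round, inside diameter 72 mm; dark grey open case bottom with a grey liner, fixed to the bench: floor 3 mm thick, walls 3 mm thick, rim 10 mm above the bench. Origin at the centre of its underside (bench height), z up.
- small_round_case: case of the small disc: round, inside diameter 54 mm; dark grey open case bottom with a grey liner, fixed to the bench: floor 3 mm thick, walls 3 mm thick, rim 10 mm above the bench. Origin at the centre of its underside (bench height), z up.
Not all that is in view belongs to the job. What is shaped like the short_block but blue or red is not meant.

How it is judged:
By the outcome, as a careful person would: the job done as asked, in the order asked, and still so for the second after the job is handed in, with the robot touching nothing.
It also fails if it takes over 125 s, if anything falls off the work surface, if the arm or the gripper's body presses on something with over 40 N, if the wrist force passes 120 N, or if a joint passes its speed limit or range.

## Working session

There is one attempt and no reset: what is moved stays moved. The work goes in short steps, Python scripts to look and compute and a shell command to move; the robot and the scene stay as the last step left them, time stands still between calls to the robot, and variables do not carry over. Pictures are saved under pics/ and viewed, at most 14 in all, crops included, and the job is handed in when it is done.

```bash
mkdir -p pics
python3 - <<'E'
from bench import ctrl
import cv2,numpy as np
for n in("top","side"):
    im,d=ctrl.get_image(n); cv2.imwrite(f"pics/{n}0.png",im); np.savez(f"{n}0.npz",im=im,d=d)
    print(n,ctrl.camera_info(n))
s=ctrl.get_state();print(s)
E
```

```text
top {'intrinsics': array([[422.16690408,   0.        , 272.28964028],
       [  0.        , 422.16690408, 218.07512344],
       [  0.        ,   0.        ,   1.        ]]), 'R': array([[ 0.01809778, -0.99981124,  0.00706756],
       [-0.99757968, -0.01853112, -0.06701769],
       [ 0.06713601, -0.00583759, -0.99772676]]), 't': array([-0.01620498,  0.6036057 ,  0.84110637])}
side {'intrinsics': array([[400.08156788,   0.        , 276.90517248],
       [  0.        , 400.08156788, 207.78003072],
       [  0.        ,   0.        ,   1.        ]]), 'R': array([[-0.89378604, -0.44819213,  0.01644161],
       [-0.24211316,  0.45131491, -0.85889235],
       [ 0.37752845, -0.77164673, -0.51189218]]), 't': array([0.56038428, 0.18158837, 0.71990143])}
{'time': 0.1, 'joint_positions': array([ 1.3290854 ,  0.32178577, -0.0701098 ,  1.45154973,  0.0226198 ,
        1.37077648, -0.05686073]), 'qd': array([ 0.00152022, -0.00324409,  0.00103548, -0.0025851 ,  0.00039338,
        0.00035953, -0.00015178]), 'joint_torque': array([ 6.68074190e-04, -4.92571270e+01, -4.05641366e-01, -3.13402569e+01,
       -6.42520166e-02,  3.94469930e-02,  8.73410340e-05]), 'position': array([ 0.16429493, -0.62834647,  0.19714879]), 'tool_rot': array([-3.11422303e+00, -4.00662700e-01,  5.06229159e-04]), 'ft_force': array([ 0.08449801, -0.06968079, -0.33656209]), 'torque': array([-0.03077977, -0.01715724, -0.00484418]), 'grip_force': 0.0, 'grip_width': 0.9984226937647457}
```

View pics/top0.png

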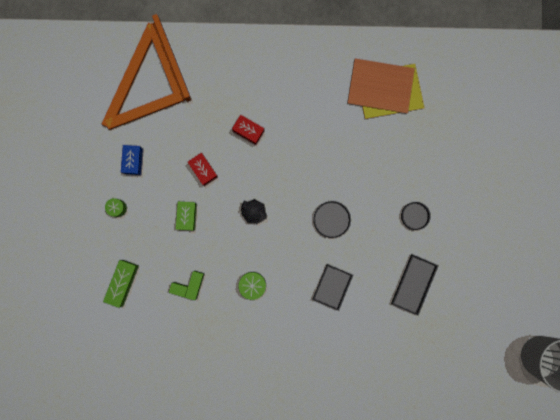

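View pics/side0.png

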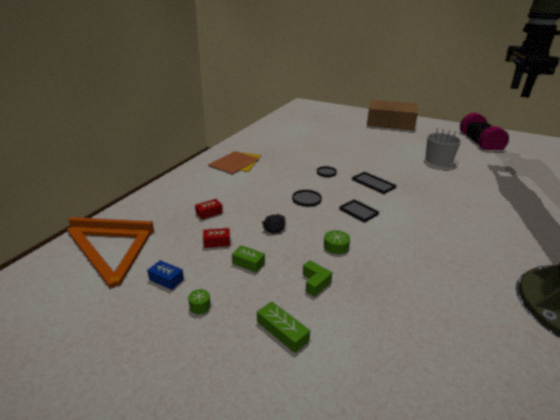

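The top view shows all four engraved faces up: long block (121,284), short block (185,216), large disc (252,286) and small disc (115,208). The cases are at (414,285), (333,287), (332,219) and (415,216). The offcut is at (186,286) and the stone at (254,211). The side view agrees.

```bash
cat > h.py <<'E'
from bench import ctrl
import cv2,numpy as np
from scipy.spatial.transform import Rotation as Ro
def cast(px,z,cam="top"):
    c=ctrl.camera_info(cam);K,R,t=c["intrinsics"],c["R"],c["t"];C=-R.T@t
    px=np.asarray(px,float).reshape(-1,2)
    d=np.c_[px,np.ones(len(px))]@np.linalg.inv(K).T@R
    return C+d*((z-C[2])/d[:,2])[:,None]
def blobs(mask,z,cam="top",amin=40,rim=False):
    for c in cv2.findContours(mask.astype(np.uint8),cv2.RETR_EXTERNAL,cv2.CHAIN_APPROX_NONE)[0]:
        a=cv2.contourArea(c)
        if a<amin: continue
        p=cast(c,z,cam)[:,:2]*1000
        (cx,cy),(w,h),an=cv2.minAreaRect(p.astype(np.float32))
        if w<h: w,h,an=h,w,an+90
        if an>90: an-=180
        print(cam,"px",c.reshape(-1,2).mean(0).round(),"xy",round(cx,1),round(cy,1),"size",round(w,1),round(h,1),"ang",round(an,1),"area",cv2.contourArea(p.astype(np.float32)).round(),"r",np.hypot(cx,cy).round())
def go(x,y,z,yaw):
    "shift (tool axes, m) and turn about tool z (deg) to reach TCP x,y,z (m); tool y (mod 180) along yaw deg"
    s=ctrl.get_state();R=Ro.from_rotvec(s["tool_rot"]);M=R.as_matrix()
    a=np.degrees(np.arctan2(M[1,1],M[0,1])); d=(yaw-a+90)%180-90
    tilt=np.degrees(M.T@np.cross(M[:,2],[0,0,-1]))
    print("t",round(s["time"],2),"pos",s["position"].round(4),"shift",(M.T@(np.array([x,y,z])-s["position"])).round(4),"turn z",round(-d,1),"tilt fix",tilt.round(2),"yaw",round(a,1),"q7",s["joint_positions"][6].round(2),"w",round(s["grip_width"]*87,1),"F",s["grip_force"])
E
python3 - <<'E'
from h import *
for cam in("top","side"):
    im=np.load(cam+"0.npz")["im"]
    hsv=cv2.cvtColor(im,cv2.COLOR_BGR2HSV)
    g=(hsv[...,0]>30)&(hsv[...,0]<75)&(hsv[...,1]>70)
    print("full");blobs(g,.026,cam)
    if cam=="top":
        v=hsv[...,2]; print("V pct",np.percentile(v[g],[5,25,50,75,95]))
        for th in (125,140):
            print("V>",th);blobs(cv2.morphologyEx((g&(v>th)).astype(np.uint8),cv2.MORPH_CLOSE,np.ones((3,3))),.026)
        roi=np.zeros(g.shape,bool);roi[190:325,300:450]=1
        print("cases");blobs(roi&(v<125),.010)
        m=roi&(v<75);print("rim");blobs(m,.010)
        roi=np.zeros(g.shape,bool);roi[200:225,80:300]=1
        d=np.load("top0.npz")["d"]; print("d",d[216,185],d[286,252],d[286,300],d[285,414])
        c=ctrl.camera_info("top");print("C",-c["R"].T@c["t"])
        for y,x in((208,115),(216,185),(286,252)):print(v[y-20:y+20,x])
E
python3 - <<'E'
import cv2
im=cv2.imread("pics/top0.png")[190:325,90:450]
cv2.imwrite("pics/crop.png",cv2.resize(im,None,fx=2.2,fy=2.2,interpolation=cv2.INTER_NEAREST))
E
```

```text
fullTraceback (most recent call last):
  File "<stdin>", line 6, in <module>
  File "h.py", line 17, in blobs
    print(cam,"px",c.reshape(-1,2).mean(0).round(),"xy",round(cx,1),round(cy,1),"size",round(w,1),round(h,1),"ang",round(an,1),"area",cv2.contourArea(p.astype(np.float32)).round(),"r",np.hypot(cx,cy).round())
                                                                                                                                      ^^^^^^^^^^^^^^^^^^^^^^^^^^^^^^^^^^^^^^^^^^^
AttributeError: 'float' object has no attribute 'round'
```

View pics/crop.png

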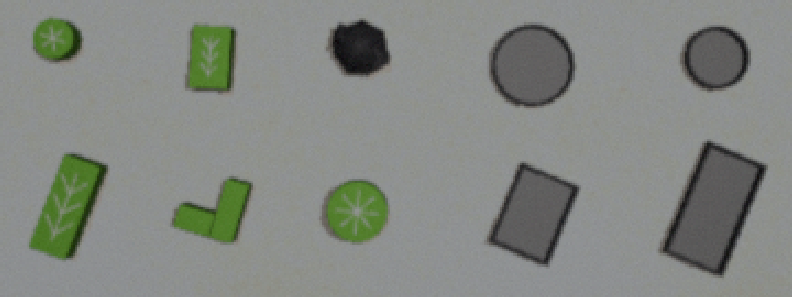

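The enlarged crop shows bright top faces with darker sides towards the image centre. The case outlines are clear. I'll fix the print and measure.

```bash
sed -i 's/cv2.contourArea(p.astype(np.float32)).round()/round(cv2.contourArea(p.astype(np.float32)))/; s/np.hypot(cx,cy).round()/round(float(np.hypot(cx,cy)))/' h.py
python3 - <<'E'
from h import *
for cam in("top","side"):
    im=np.load(cam+"0.npz")["im"]
    hsv=cv2.cvtColor(im,cv2.COLOR_BGR2HSV)
    g=(hsv[...,0]>30)&(hsv[...,0]<75)&(hsv[...,1]>70)
    if cam=="side":
        g=g&(hsv[...,2]>0); g[:,:180]=0; g[360:]=0; g[:220]=0
    print("full");blobs(g,.026,cam)
    if cam=="top":
        v=hsv[...,2]; print("V pct",np.percentile(v[g],[5,25,50,75,95]))
        for th in (115,130):
            print("V>",th);blobs(cv2.morphologyEx((g&(v>th)).astype(np.uint8),cv2.MORPH_CLOSE,np.ones((3,3))),.026)
        roi=np.zeros(g.shape,bool);roi[190:325,300:450]=1
        print("bg",np.median(v[roi]))
        print("cases");blobs(roi&(v<118),.010)
        d=np.load("top0.npz")["d"]; 
        for u,w in((185,216),(252,286),(300,250),(414,285)):
            print("z?",cast([[u,w]],0)[0].round(3),round(float(d[w,u]),4))
        c=ctrl.camera_info("top");print("C",-c["R"].T@c["t"])
        for y,x in((216,185),(286,252)):print(v[y,x-20:x+20])
go(0,0,0,0)
E
```

```text
full
top px [252. 285.] xy 467.2 34.1 size 53.8 53.5 ang 46.3 area 2283 r 468
top px [188. 286.] xy 470.5 165.4 size 57.2 56.9 ang 73.9 area 1927 r 499
top px [120. 283.] xy 467.0 296.7 size 91.3 40.6 ang -19.2 area 3435 r 553
top px [185. 216.] xy 605.3 170.9 size 57.7 38.8 ang -2.6 area 2050 r 629
top px [115. 207.] xy 620.0 312.9 size 42.6 36.6 ang -88.9 area 1199 r 694
V pct [ 63. 116. 122. 126. 131.]
V> 115
top px [252. 286.] xy 466.7 33.6 size 52.4 50.7 ang 46.3 area 2071 r 468
top px [187. 286.] xy 469.9 167.1 size 54.7 52.7 ang -16.1 area 1434 r 499
top px [118. 284.] xy 466.8 300.8 size 87.8 33.3 ang -19.0 area 2597 r 555
top px [185. 215.] xy 606.6 172.2 size 55.2 33.2 ang -2.6 area 1661 r 631
top px [113. 206.] xy 621.5 317.4 size 33.4 31.1 ang 46.6 area 826 r 698
V> 130
top px [252. 284.] xy 470.0 32.8 size 39.1 36.8 ang -25.5 area 690 r 471
top px [185. 215.] xy 605.0 170.6 size 34.1 17.4 ang -3.3 area 207 r 629
bg 145.0
cases
top px [332. 287.] xy 465.8 -129.4 size 82.3 62.7 ang -22.0 area 4820 r 483
top px [414. 284.] xy 474.0 -297.1 size 114.9 64.8 ang -22.5 area 7065
[... 572 characters left out ...]
4
 138 145 142 141 138 133 132 129 136 136 133 131 125 126 127 123 123 143
 145 146 147 147]
full
side px [283. 326.] xy 462.4 311.1 size 102.4 50.4 ang -19.0 area 4661 r 557
side px [199. 301.] xy 612.8 329.0 size 61.0 36.0 ang -55.1 area 1748 r 695
side px [540. 286.] xy 82.5 0.3 size 161.0 59.7 ang 79.1 area 3566 r 82
side px [315. 277.] xy 455.1 176.7 size 100.7 52.8 ang -66.6 area 3433 r 488
side px [248. 258.] xy 598.6 186.4 size 72.5 60.1 ang -2.5 area 3645 r 627
side px [336. 242.] xy 461.4 50.0 size 85.6 53.5 ang -69.1 area 3731 r 464
t 0.1 pos [ 0.1643 -0.6283  0.1971] shift [ 1.000e-04 -6.491e-01  1.983e-01] turn z -75.3 tilt fix [-0.1   0.01 -0.  ] yaw -75.3 q7 -0.06 w 86.9 F 0.0
```

```bash
python3 -m handwheel '[[0.075,0,0,0.012,0,0,8.4],[0.075,0,0,0.012,0,0,8.4],[0.075,0,0,0.012,0,0,8.4],[0.075,0,0,0.012,0,0,8.5],[0.075,0.026,-0.044,0,0,0,0],[0.075,0.026,-0.044,0,0,0,0],[0.075,0.026,-0.044,0,0,0,0],[0.075,0.026,-0.044,0,0,0,0],[0.075,0.026,-0.044,0,0,0,0],[0.075,0.026,-0.044,0,0,0,0],[0.075,0.026,-0.044,0,0,0,0],[0.075,0.026,-0.044,0,0,0,0]]' 30
python3 - <<'E'
from h import *
go(.467,.301,.15,71)
im=np.load("top0.npz")["im"];v=cv2.cvtColor(im,cv2.COLOR_BGR2HSV)[...,2]
roi=np.zeros(v.shape,bool);roi[190:325,300:450]=1
print("liner");blobs(cv2.morphologyEx((roi&(v>80)&(v<122)).astype(np.uint8),cv2.MORPH_OPEN,np.ones((5,5))),.005)
for y,x in((285,414),(287,333),(219,332),(216,415)):print(v[y,x-30:x+30])
E
```

```text
time: 1.6
position: [0.4767, -0.3627, 0.1498]
tool_rot: [-3.098, 0.52, 0.001]
ft_force: [0.4, -0.7, -0.0]
grip_width: 0.86
grip_force: 0.0
t 1.6 pos [ 0.4767 -0.3627  0.1498] shift [-2.258e-01 -6.242e-01 -1.000e-04] turn z -0.0 tilt fix [0.   0.03 0.  ] yaw -109.0 q7 -1.34 w 74.8 F 0.0
liner
top px [332. 287.] xy 465.8 -130.5 size 70.4 47.6 ang -22.0 area 3047 r 484
top px [414. 284.] xy 473.7 -299.4 size 101.6 46.1 ang -22.4 area 4297 r 560
top px [415. 216.] xy 614.7 -302.3 size 46.1 45.9 ang -88.9 area 1715 r 685
top px [331. 219.] xy 604.2 -128.4 size 64.7 64.6 ang -89.0 area 3423 r 618
[145 145 144 145 144 145 146 146 145 146 149 140 123  96  61  33  48  77
  91  94  91  94  94  92  92  94  93  90  94  92  93  92  93  91  91  93
  90  92  91  91  90  86  73  43  22  47  92 141 143 142 144 147 145 146
 144 146 144 142 145 143]
[144 144 145 144 144 147 147 147 145 148 147 142 133  97  50  58  77  93
  95  96  95  93  93  94  95  94  94  97  95  94  94  94  96  96 100  94
  95  95  94  94  94  87  59  35  64 109 142 143 148 144 146 145 144 147
 147 149 146 148 144 147]
[146 146 144 145 148 144 148 144 145 136 101  71  64  80  98  99 101  96
  99 101  98  99  95  98 100 101 104  99  96  97  96  98  99  98  99  95
 100 101  99  99 101  94  95  96  93  91  76  37  75 124 143 148 146 147
 147 145 146 146 144 145]
[144 147 145 146 148 144 143 148 146 145 144 145 144 135 108  94  37  38
  65  93  96  94  92  95  91  95  94  94  90  91  92  93  96  94  95  92
  94  94  97  94  91  82  53  18  46  96 137 145 147 145 144 145 145 143
 146 145 146 146 145 146]
```

```bash
python3 -m handwheel '[[0.06,-0.019,-0.052,0,0,0,0],[0.06,-0.019,-0.052,0,0,0,0],[0.06,-0.019,-0.052,0,0,0,0],[0.06,-0.019,-0.052,0,0,0,0],[0.06,-0.019,-0.052,0,0,0,0],[0.06,-0.019,-0.052,0,0,0,0],[0.06,-0.019,-0.052,0,0,0,0],[0.06,-0.019,-0.052,0,0,0,0],[0.06,-0.019,-0.052,0,0,0,0],[0.06,-0.019,-0.052,0,0,0,0],[0.06,-0.019,-0.052,0,0,0,0],[0.06,-0.017,-0.052,0,0,0,0]]'
python3 -c "
from h import *
go(.467,.301,.011,71)"
```

```text
time: 3.1
position: [0.4656, 0.3009, 0.15]
tool_rot: [3.098, -0.52, 0.0]
ft_force: [1.0, 0.5, -0.7]
grip_width: 0.687
grip_force: 0.0
t 3.1 pos [0.4656 0.3009 0.15  ] shift [ 0.0012 -0.0006  0.139 ] turn z -0.1 tilt fix [ 0.02 -0.02  0.  ] yaw -109.1 q7 -2.66 w 59.8 F 0.0
```

Joint 7 is close to its limit, so I'll take the equivalent half-turned grasp.

```bash
python3 -m handwheel '[[0.06,0,0,0,0,0,-10.6],[0.06,0,0,0,0,0,-10.6],[0.06,0,0,0,0,0,-10.6],[0.06,0,0,0,0,0,-10.6],[0.06,0,0,0,0,0,-10.6],[0.06,0,0,0,0,0,-10.6],[0.06,0,0,0,0,0,-10.6],[0.06,0,0,0,0,0,-10.6],[0.06,0,0,0,0,0,-10.6],[0.06,0,0,0,0,0,-10.6],[0.06,0,0,0,0,0,-10.6],[0.06,0,0,0,0,0,-10.6]]'
python3 -m handwheel '[[0.06,0,0,0.015,0,0,-10.6],[0.06,0,0,0.015,0,0,-10.6],[0.06,0,0,0.015,0,0,-10.6],[0.06,0,0,0.015,0,0,-10.6],[0.06,0,0,0.015,0,0,-10.4],[0.06,0,0,0,0,0,0]]'
python3 - <<'E'
from h import *
go(.467,.301,.012,71)
im,d=ctrl.get_image("side");cv2.imwrite("pics/side1.png",im)
E
```

```text
time: 4.6
position: [0.4657, 0.2992, 0.1497]
tool_rot: [-1.835, -2.55, 0.001]
ft_force: [-0.2, 0.2, -0.6]
grip_width: 0.691
grip_force: 0.0
time: 5.35
position: [0.4649, 0.2988, 0.0737]
tool_rot: [-0.522, -3.095, 0.002]
ft_force: [0.5, -0.4, 0.3]
grip_width: 0.689
grip_force: 0.0
t 5.35 pos [0.4649 0.2988 0.0737] shift [-0.0014  0.0029  0.0617] turn z -0.1 tilt fix [-0.1  -0.16  0.  ] yaw 70.9 q7 0.2 w 60.0 F 0.0
```

View pics/side1.png

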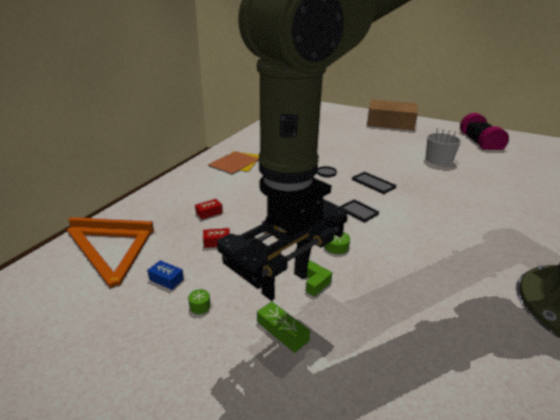

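The fingers, at (267,288) and (302,272), straddle the long block at (283,326). I'll descend and grip.

```bash
python3 -m handwheel '[[0.06,-0.001,0.003,0.015,0,0,0],[0.06,0,0,0.02,0,0,0],[0.06,0,0,0.015,0,0,0],[0.06,0,0,0.0115,0,0,0],[0.06,0,0,0,0,0,0],[0.03,0,0,0,0,0,0],[0.03,0,0,0,0,0,0],[0.03,0,0,0,0,0,0],[0.03,0,0,0,0,0,0],[0.03,0,0,0,0,0,0]]' 30
python3 -c "
from h import *
go(.474,-.2995,.09,71)"
```

```text
time: 6.65
position: [0.4678, 0.3021, 0.0137]
tool_rot: [0.52, 3.098, -0.0]
ft_force: [-0.2, 0.4, -0.5]
grip_width: 0.348
grip_force: 0.0
t 6.65 pos [0.4678 0.3021 0.0137] shift [-0.2021 -0.5666 -0.0763] turn z -0.0 tilt fix [-0.    0.01 -0.  ] yaw 71.0 q7 0.15 w 30.2 F 0.0
```

The fingers closed to 30 mm with no force, so the block isn't between the pads. I'll look before moving.

Run:
```python
from h import *
a,_=ctrl.get_image("side");b,_=ctrl.get_image("top")
x=cv2.resize(a[200:380,180:420],(800,600));cv2.imwrite("pics/side2.png",x);cv2.imwrite("pics/top2.png",cv2.resize(b[180:340,80:290],(787,600)))
```

```text
(no output)
```

View pics/side2.png

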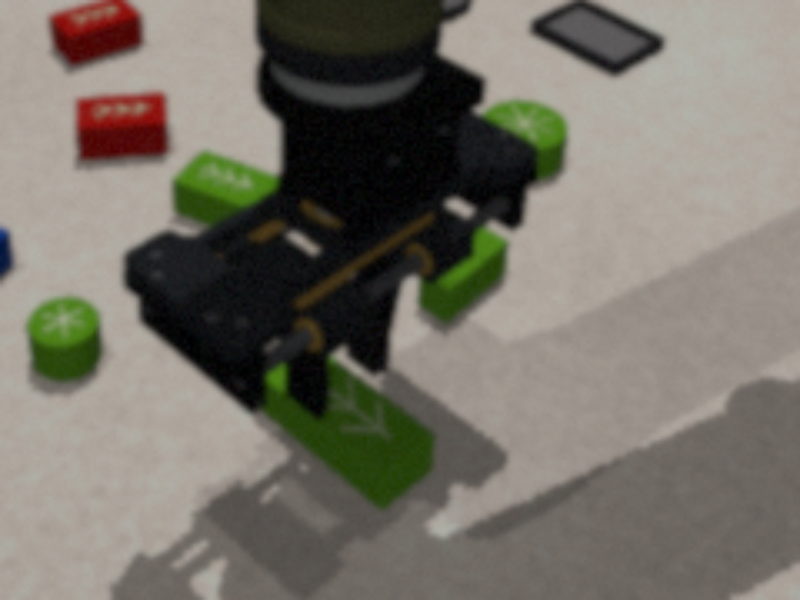

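View pics/top2.png

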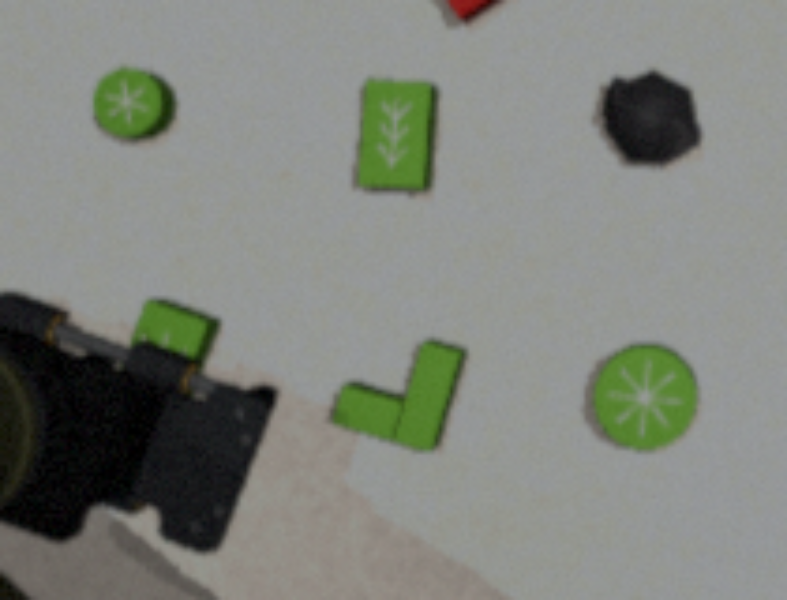

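The fingers look to be above the block, although the TCP reads 14 mm. When open, the tips evidently sit higher than the shut-finger TCP. I'll work out the tip height from the picture.

Run:
```python
from h import *
s=ctrl.get_state();M=Ro.from_rotvec(s["tool_rot"]).as_matrix()
c=ctrl.camera_info("side")
for sg in(1,-1):
  for z in(.014,.02,.026,.032,.038):
    X=s["position"]+M[:,1]*sg*.020;X[2]=z
    p=c["intrinsics"]@(c["R"]@X+c["t"]);p=p[:2]/p[2]
    print(sg,z,((p-[180,200])/.3).round())
```

```text
1 0.014 [308. 439.]
1 0.02 [308. 430.]
1 0.026 [308. 422.]
1 0.032 [309. 413.]
1 0.038 [309. 404.]
-1 0.014 [366. 396.]
-1 0.02 [366. 388.]
-1 0.026 [367. 379.]
-1 0.032 [367. 370.]
-1 0.038 [367. 361.]
```

Tips are at about z = 31 mm, 17 mm above the TCP at this opening. I'll reopen, go down 19 mm more and grip.

```bash
python3 -m handwheel '[[0.06,0,0,0,0,0,0],[0.06,0,0,0,0,0,0],[0.06,0,0,0,0,0,0],[0.06,0,0,0.008,0,0,0],[0.06,0,0,0.008,0,0,0],[0.06,0,0,0.003,0,0,0],[0.03,0,0,0,0,0,0],[0.03,0,0,0,0,0,0],[0.03,0,0,0,0,0,0],[0.03,0,0,0,0,0,0]]' 30
python3 - <<'E'
from h import *
go(.474,-.2995,.09,71)
a,_=ctrl.get_image("side");cv2.imwrite("pics/side3.png",cv2.resize(a[200:380,180:420],(800,600)))
E
```

```text
time: 8.0
position: [0.4679, 0.3019, -0.0052]
tool_rot: [0.52, 3.098, -0.001]
ft_force: [0.5, -0.4, 1.9]
grip_width: 0.409
grip_force: 30.0
t 8.0 pos [ 0.4679  0.3019 -0.0052] shift [-0.2021 -0.5665 -0.0949] turn z -0.0 tilt fix [-0.03  0.02 -0.  ] yaw 71.0 q7 0.13 w 35.6 F 30.000162720680237
```

View pics/side3.png

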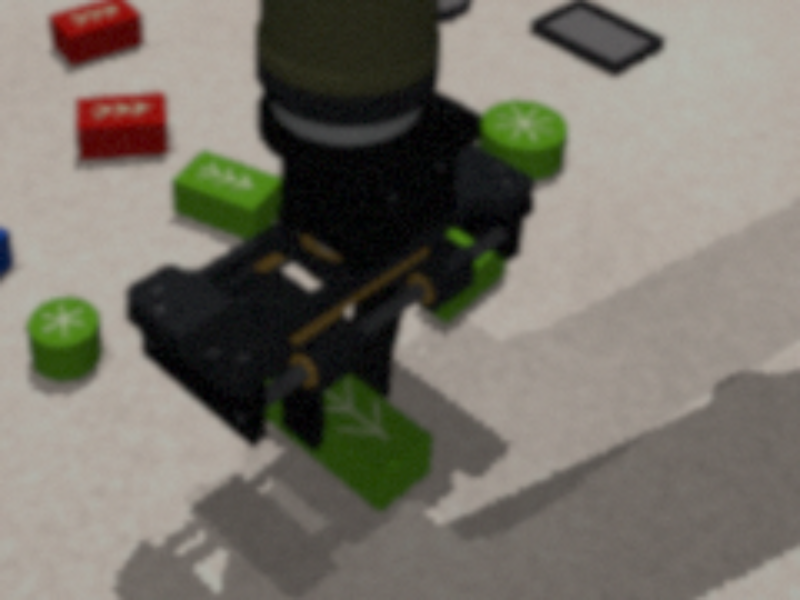

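Gripped at 35.6 mm with 30 N; the tips are well down the sides of the block. I'll lift and carry it.

```bash
python3 -m handwheel '[[0.03,0,0,-0.01,0,0,0],[0.03,0,0,-0.02,0,0,0],[0.03,0,0,-0.03,0,0,0],[0.03,0,0,-0.035,0,0,0],[0.03,-0.01,-0.028,0,0,0,0],[0.03,-0.017,-0.047,0,0,0,0],[0.03,-0.017,-0.047,0,0,0,0],[0.03,-0.017,-0.047,0,0,0,0],[0.03,-0.017,-0.047,0,0,0,0],[0.03,-0.017,-0.047,0,0,0,0],[0.03,-0.017,-0.047,0,0,0,0],[0.03,-0.017,-0.047,0,0,0,0]]'
python3 -m handwheel '[[0.03,-0.017,-0.047,0,0,0,0],[0.03,-0.017,-0.047,0,0,0,0],[0.03,-0.017,-0.047,0,0,0,0],[0.03,-0.015,-0.042,0,0,0,0],[0.03,-0.007,-0.02,0,0,0,0],[0.03,0,0,0,0,0,3.4],[0.03,0,0,0.02,0,0,0],[0.03,0,0,0.02,0,0,0],[0.03,0,0,0,0,0,0]]'
python3 - <<'E'
from h import *
go(.474,-.2995,-.001,67.6)
a,_=ctrl.get_image("top");cv2.imwrite("pics/top3.png",cv2.resize(a[180:340,290:500],(787,600)))
hsv=cv2.cvtColor(a,cv2.COLOR_BGR2HSV);blobs((hsv[...,0]>30)&(hsv[...,0]<75)&(hsv[...,1]>70),.065)
E
```

```text
time: 9.55
position: [0.4737, -0.079, 0.091]
tool_rot: [0.518, 3.097, -0.003]
ft_force: [0.1, -0.5, -0.8]
grip_width: 0.407
grip_force: 30.0
time: 10.68
position: [0.4743, -0.2915, 0.0472]
tool_rot: [-0.607, -3.078, -0.003]
ft_force: [-1.0, -0.2, -1.1]
grip_width: 0.406
grip_force: 30.0
t 10.68 pos [ 0.4743 -0.2915  0.0472] shift [-0.003  -0.0076  0.0482] turn z 0.1 tilt fix [ 0.06 -0.26 -0.  ] yaw 67.7 q7 1.33 w 35.3 F 29.999527037143707
top px [414. 306.] xy 437.5 -277.0 size 44.4 17.6 ang 76.3 area 495 r 518
top px [491. 287.] xy 477.3 -427.8 size 38.3 34.9 ang -22.2 area 477 r 641
top px [431. 287.] xy 475.2 -312.1 size 45.7 10.4 ang -24.8 area 236 r 569
top px [473. 303.] xy 446.6 -392.9 size 107.6 56.8 ang 34.2 area 1145 r 595
top px [252. 285.] xy 470.8 32.5 size 51.3 51.1 ang 46.3 area 2079 r 472
top px [533. 352.] xy 368.6 -497.2 size 276.8 116.2 ang -1.6 area 12215 r 619
top px [187. 286.] xy 474.0 157.9 size 54.5 54.3 ang 73.9 area 1744 r 500
top px [185. 216.] xy 602.5 163.1 size 55.0 37.0 ang -2.6 area 1864 r 624
top px [115. 207.] xy 615.6 299.2 size 40.5 34.6 ang 77.0 area 1081 r 684
```

View pics/top3.png

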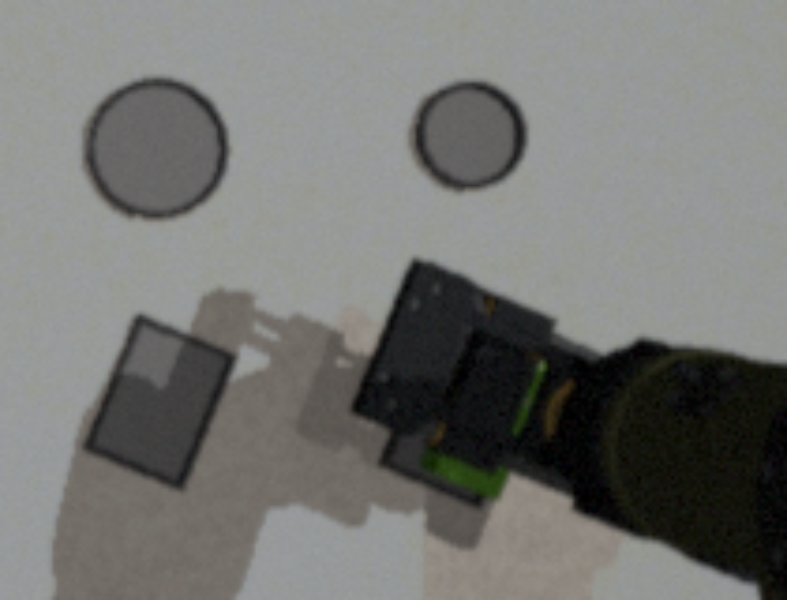

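The long block is held over the long case. I'll lower it and release.

```bash
python3 -m handwheel '[[0.03,-0.003,-0.0076,0,0,-0.2,0],[0.03,0,0,0.015,0,0,0],[0.03,0,0,0.018,0,0,0],[0.03,0,0,0.01,0,0,0],[0.03,0,0,0.005,0,0,0],[0.03,0,0,0,0,0,0]]'
python3 -c "
from h import *
go(.474,-.2995,-.001,67.6)"
```

```text
time: 11.48
position: [0.476, -0.3011, 0.0013]
tool_rot: [0.61, 3.079, -0.0]
ft_force: [1.4, 0.2, -1.9]
grip_width: 0.409
grip_force: 30.0
t 11.47 pos [ 0.476  -0.3011  0.0013] shift [0.0025 0.0007 0.0023] turn z -0.0 tilt fix [0.02 0.17 0.  ] yaw 67.6 q7 1.3 w 35.6 F 29.999471604824066
```

```bash
python3 -m handwheel '[[0.03,0.002,0,0.0025,0,0,0],[0.03,0,0,0,0,0,0],[0.03,0,0,0,0,0,0],[0.05,0,0,0,0,0,0],[0.05,0,0,0,0,0,0],[0.05,0,0,0,0,0,0],[0.05,0,0,-0.01,0,0,0],[0.05,0,0,-0.03,0,0,0],[0.06,0,0,-0.03,0,0,0],[0.06,0,0,-0.03,0,0,0],[0.06,0,0,0,0,0,-9.9],[0.06,0,0,0,0,0,-9.9]]'
python3 -c "
from h import *
go(.6066,.1722,.1,87.4)"
```

```text
time: 12.98
position: [0.4743, -0.3008, 0.1005]
tool_rot: [0.063, 3.137, -0.005]
ft_force: [-0.4, -0.1, -0.1]
grip_width: 0.689
grip_force: 0.0
t 12.97 pos [ 0.4743 -0.3008  0.1005] shift [-0.1131  0.478  -0.0005] turn z 0.3 tilt fix [-0.17  0.24  0.  ] yaw 87.7 q7 1.7 w 59.9 F 0.0
```

```bash
python3 -m handwheel '[[0.06,-0.0103,0.0435,0,0,0.2,0.3],[0.06,-0.0103,0.0435,0,0,0,0],[0.06,-0.0103,0.0435,0,0,0,0],[0.06,-0.0103,0.0435,0,0,0,0],[0.06,-0.0103,0.0435,0,0,0,0],[0.06,-0.0103,0.0435,0,0,0,0],[0.06,-0.0103,0.0435,0,0,0,0],[0.06,-0.0103,0.0435,0,0,0,0],[0.06,-0.0103,0.0435,0,0,0,0],[0.06,-0.0103,0.0435,0,0,0,0],[0.06,-0.0103,0.0435,0,0,0,0],[0.06,0,0,0.03,0,0,0]]'
python3 - <<'E'
from h import *
go(.6066,.1722,-.005,87.4)
a,_=ctrl.get_image("top");cv2.imwrite("pics/top4.png",a[170:340,80:480].repeat(2,0).repeat(2,1))
E
```

```text
time: 14.48
position: [0.6126, 0.1786, 0.0717]
tool_rot: [0.07, 3.136, 0.006]
ft_force: [-0.1, -1.3, -1.1]
grip_width: 0.69
grip_force: 0.0
t 14.47 pos [0.6126 0.1786 0.0717] shift [ 0.0061 -0.007   0.0767] turn z 0.0 tilt fix [ 0.24  0.29 -0.  ] yaw 87.4 q7 0.8 w 60.0 F 0.0
```

View pics/top4.png

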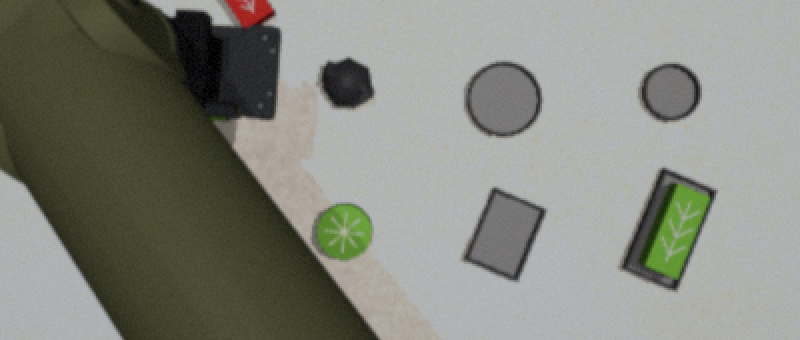

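The long block is in its case at crop (678,230); I'll check the fit numerically later. The gripper is over the short block, so descend and grip.

```bash
python3 -m handwheel '[[0.06,0.005,-0.006,0.01,0.2,0.2,0],[0.06,0,0,0.025,0,0,0],[0.06,0,0,0.022,0,0,0],[0.06,0,0,0.014,0,0,0],[0.06,0,0,0.005,0,0,0],[0.06,0,0,0,0,0,0],[0.03,0,0,0,0,0,0],[0.03,0,0,0,0,0,0],[0.03,0,0,0,0,0,0],[0.03,0,0,0,0,0,0]]' 30
python3 - <<'E'
from h import *
go(.466,-.1305,.09,87.4)
a,_=ctrl.get_image("top");hsv=cv2.cvtColor(a,cv2.COLOR_BGR2HSV)
g=(hsv[...,0]>30)&(hsv[...,0]<75)&(hsv[...,1]>70);g[:,:380]=0;g[330:]=0
blobs(g&(hsv[...,2]>100),.029)
E
```

```text
time: 15.78
position: [0.6062, 0.1664, -0.0068]
tool_rot: [-0.08, -3.138, 0.006]
ft_force: [-0.1, 0.8, 2.1]
grip_width: 0.409
grip_force: 30.0
t 15.78 pos [ 0.6062  0.1664 -0.0068] shift [ 0.1251 -0.304  -0.0954] turn z -0.3 tilt fix [-0.21 -0.15  0.  ] yaw 87.1 q7 0.76 w 35.6 F 30.003955364227295
top px [419. 285.] xy 473.8 -300.2 size 90.6 35.1 ang -22.2 area 2941 r 561
```

The long block is at (473.8, −300.2, −22.2°) and the case at (474, −299.5, −22.4°), so it fits. The short block is gripped; carry it.

```bash
python3 -m handwheel '[[0.03,0,0,-0.01,0,0,0],[0.03,0,0,-0.025,0,0,0],[0.03,0,0,-0.03,0,0,0],[0.03,0,0,-0.032,0,0,0],[0.03,0.0156,-0.038,0,0,0,0],[0.03,0.0156,-0.038,0,0,0,0],[0.03,0.0156,-0.038,0,0,0,0],[0.03,0.0156,-0.038,0,0,0,0],[0.03,0.0156,-0.038,0,0,0,0],[0.03,0.0156,-0.038,0,0,0,0],[0.03,0.0156,-0.038,0,0,0,0],[0.03,0.0156,-0.038,0,0,0,0]]'
python3 -m handwheel '[[0.03,0,0,0,0,0,9.5],[0.03,0,0,0,0,0,9.5],[0.03,0,0,0.03,0,0,0],[0.03,0,0,0.01,0,0,0],[0.03,0,0,0,0,0,0]]'
python3 -c "
from h import *
go(.466,-.1305,-.003,68)"
```

```text
time: 17.32
position: [0.4655, -0.1325, 0.0926]
tool_rot: [-0.08, -3.137, 0.01]
ft_force: [-0.3, -0.2, -0.2]
grip_width: 0.411
grip_force: 30.0
time: 17.95
position: [0.4656, -0.131, 0.0517]
tool_rot: [-0.596, -3.081, 0.008]
ft_force: [0.0, -0.4, 0.0]
grip_width: 0.41
grip_force: 30.0
t 17.95 pos [ 0.4656 -0.131   0.0517] shift [-0.0004  0.0009  0.0547] turn z 0.1 tilt fix [-0.32 -0.16 -0.  ] yaw 68.1 q7 1.15 w 35.6 F 29.998927116394043
```

```bash
python3 -m handwheel '[[0.03,0,0.001,0.015,-0.3,-0.1,0],[0.03,0,0,0.02,0,0,0],[0.03,0,0,0.012,0,0,0],[0.03,0,0,0.005,0,0,0],[0.03,0,0,0,0,0,0],[0.03,0,0,0,0,0,0]]'
python3 -c "
from h import *
go(.466,-.1305,-.003,68)"
```

```text
time: 18.7
position: [0.4666, -0.1306, -0.0]
tool_rot: [0.598, 3.084, -0.001]
ft_force: [-1.1, 0.4, -1.4]
grip_width: 0.41
grip_force: 30.0
t 18.7 pos [ 0.4666 -0.1306 -0.    ] shift [ 0.0006 -0.0001  0.003 ] turn z 0.1 tilt fix [-0.03  0.04  0.  ] yaw 68.1 q7 1.07 w 35.7 F 29.998846650123596
```

```bash
python3 -m handwheel '[[0.03,0.0006,0,0.003,0,0,0],[0.03,0,0,0,0,0,0],[0.03,0,0,0,0,0,0],[0.05,0,0,0,0,0,0],[0.05,0,0,0,0,0,0],[0.05,0,0,0,0,0,0],[0.05,0,0,-0.01,0,0,0],[0.05,0,0,-0.03,0,0,0],[0.085,0,0,-0.03,0,0,0],[0.085,0,0,-0.03,0,0,0]]'
python3 -c "
from h import *
go(.4667,.0338,.1,68)"
```

```text
time: 19.95
position: [0.4658, -0.13, 0.0979]
tool_rot: [0.597, 3.084, -0.001]
ft_force: [1.0, -0.2, 0.3]
grip_width: 0.719
grip_force: 0.0
t 19.95 pos [ 0.4658 -0.13    0.0979] shift [ 0.0603  0.1524 -0.0022] turn z 0.1 tilt fix [-0.03  0.01  0.  ] yaw 68.1 q7 1.23 w 62.5 F 0.0
```

```bash
python3 -m handwheel '[[0.06,0.015,0.038,0,0,0,0],[0.06,0.015,0.038,0,0,0,0],[0.06,0.015,0.038,0,0,0,0],[0.06,0.015,0.038,0,0,0,0],[0.06,0,0,0.02,0,0,0],[0.06,0,0,0.02,0,0,0],[0.06,0,0,0.01,0,0,0],[0.06,0,0,0,0,0,0]]'
python3 - <<'E'
from h import *
go(.4667,.0338,-.009,68)
s=ctrl.get_state();M=Ro.from_rotvec(s["tool_rot"]).as_matrix();w=s["grip_width"]*.087
a,_=ctrl.get_image("side")
c=ctrl.camera_info("side");o=np.array([270,170])
for sg in(1,-1):
  for z in(.01,.015,.02,.025,.03):
    X=s["position"]+M[:,1]*sg*(w/2+.006);X[2]+=z
    p=c["intrinsics"]@(c["R"]@X+c["t"]);p=p[:2]/p[2]
    print(sg,z,((p-o)*5).round())
cv2.imwrite("pics/side5.png",cv2.resize(a[170:285,270:420],(750,575)))
hsv=cv2.cvtColor(ctrl.get_image("top")[0],cv2.COLOR_BGR2HSV)
g=(hsv[...,0]>30)&(hsv[...,0]<75)&(hsv[...,1]>70)&(hsv[...,2]>100);g[:,:300]=0;g[330:]=0
blobs(g,.029)
E
```

```text
time: 20.95
position: [0.4664, 0.0333, 0.0463]
tool_rot: [-0.597, -3.083, 0.0]
ft_force: [0.4, 0.4, -0.8]
grip_width: 0.691
grip_force: 0.0
t 20.95 pos [0.4664 0.0333 0.0463] shift [-0.0002  0.0006  0.0553] turn z 0.1 tilt fix [-0.02 -0.07 -0.  ] yaw 68.1 q7 0.83 w 60.1 F 0.0
1 0.01 [284. 304.]
1 0.015 [285. 294.]
1 0.02 [286. 283.]
1 0.025 [287. 273.]
1 0.03 [288. 263.]
-1 0.01 [398. 243.]
-1 0.015 [399. 234.]
-1 0.02 [400. 224.]
-1 0.025 [402. 214.]
-1 0.03 [403. 204.]
top px [334. 288.] xy 465.2 -130.6 size 57.8 35.6 ang -22.0 area 1892 r 483
top px [419. 285.] xy 474.1 -300.5 size 89.9 34.8 ang -22.2 area 2903 r 561
```

View pics/side5.png

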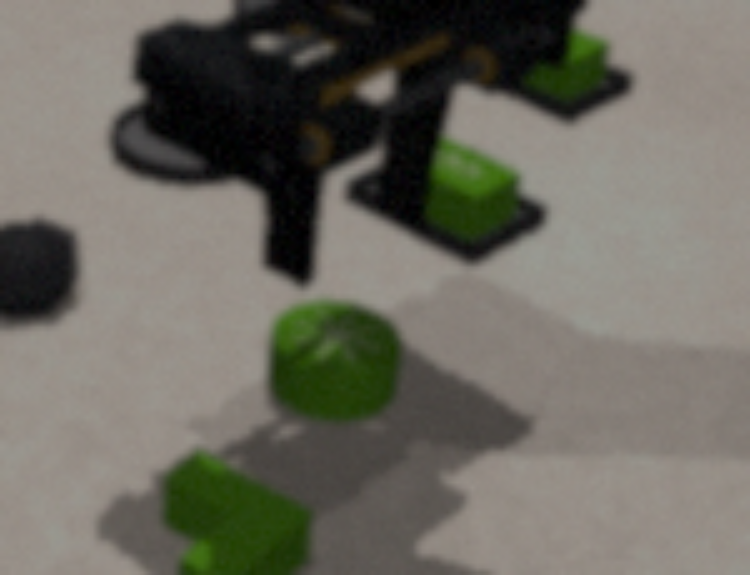

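The short block sits well in its case (465.2, −130.6). The tips, at (290,280) and (408,222), are about 20 mm above the TCP at this opening too, so the same grasp height works. Grip the large disc.

```bash
python3 -m handwheel '[[0.078,0,0,0,0,0,0],[0.078,0,0,0.005,0,0,0],[0.078,0,0,0.015,0,0,0],[0.078,0,0,0.015,0,0,0],[0.078,0,0,0.012,0,0,0],[0.078,0,0,0.005,0,0,0],[0.078,0,0,0,0,0,0],[0.05,0,0,0,0,0,0],[0.05,0,0,0,0,0,0],[0.05,0,0,0,0,0,0],[0.05,0,0,0,0,0,0],[0.05,0,0,0,0,0,0]]' 30
python3 -c "
from h import *
go(.604,-.1282,.09,68)"
```

```text
time: 22.55
position: [0.467, 0.033, -0.0053]
tool_rot: [0.598, 3.084, -0.001]
ft_force: [0.2, -1.0, 2.4]
grip_width: 0.628
grip_force: 30.0
t 22.55 pos [ 0.467   0.033  -0.0053] shift [-0.1874 -0.0983 -0.0952] turn z 0.0 tilt fix [-0.02  0.02  0.  ] yaw 68.0 q7 0.74 w 54.6 F 30.000736713409424
```

```bash
python3 -m handwheel '[[0.05,0,0,-0.01,0,0,0],[0.05,0,0,-0.025,0,0,0],[0.05,0,0,-0.03,0,0,0],[0.05,0,0,-0.03,0,0,0],[0.05,-0.031,-0.0164,0,0,0,0],[0.05,-0.031,-0.0164,0,0,0,0],[0.05,-0.031,-0.0164,0,0,0,0],[0.05,-0.031,-0.0164,0,0,0,0],[0.05,-0.031,-0.0164,0,0,0,0],[0.05,-0.031,-0.0164,0,0,0,0],[0.05,0,0,0.02,0,0,0],[0.05,0,0,0.02,0,0,0]]'
python3 - <<'E'
from h import *
go(.604,-.1282,-.002,68)
a,_=ctrl.get_image("side");cv2.imwrite("pics/side6.png",a[100:360,180:480].repeat(2,0).repeat(2,1))
E
```

```text
time: 24.05
position: [0.6018, -0.127, 0.0484]
tool_rot: [-0.597, -3.083, -0.001]
ft_force: [0.5, 0.3, -1.9]
grip_width: 0.628
grip_force: 30.0
t 24.05 pos [ 0.6018 -0.127   0.0484] shift [-0.0025 -0.0003  0.0504] turn z 0.1 tilt fix [ 0.01 -0.07  0.  ] yaw 68.1 q7 0.98 w 54.6 F 29.99979794025421
```

View pics/side6.png

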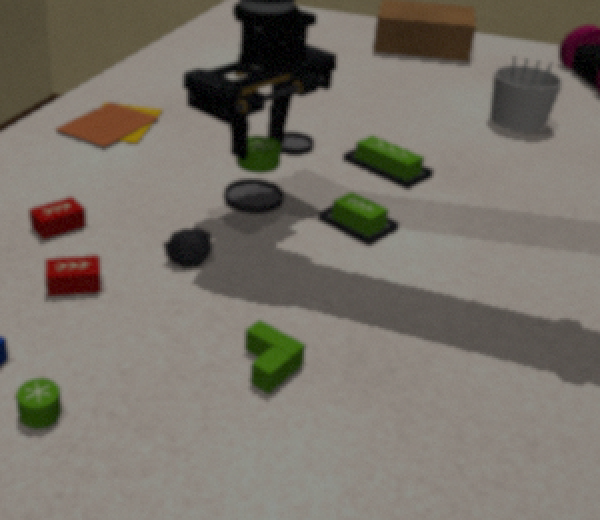

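The large disc hangs level between the fingers at (258,152), over the round case at (253,195). I'll lower and release.

```bash
python3 -m handwheel '[[0.05,-0.0015,0,0.015,0,0,0],[0.05,0,0,0.018,0,0,0],[0.05,0,0,0.01,0,0,0],[0.05,0,0,0.004,0,0,0],[0.05,0,0,0,0,0,0],[0.05,0,0,0,0,0,0]]'
python3 -c "
from h import *
go(.604,-.1282,-.002,68)"
```

```text
time: 24.85
position: [0.6043, -0.1283, 0.003]
tool_rot: [0.598, 3.083, -0.001]
ft_force: [-0.2, -0.1, 0.2]
grip_width: 0.628
grip_force: 30.0
t 24.85 pos [ 0.6043 -0.1283  0.003 ] shift [ 0.0003 -0.0001  0.005 ] turn z 0.1 tilt fix [-0.02  0.04 -0.  ] yaw 68.1 q7 0.95 w 54.6 F 29.999849796295166
```

```bash
python3 -m handwheel '[[0.05,0,0,0.0045,0,0,0],[0.05,0,0,0,0,0,0],[0.05,0,0,0,0,0,0],[0.07,0,0,0,0,0,0],[0.07,0,0,0,0,0,0],[0.07,0,0,0,0,0,0],[0.07,0,0,-0.01,0,0,0],[0.07,0,0,-0.03,0,0,0],[0.06,0,0,-0.03,0,0,0],[0.06,0,0,-0.03,0,0,0]]'
python3 -c "
from h import *
go(.6205,.3165,.1,68)"
```

```text
time: 26.1
position: [0.6041, -0.1281, 0.0996]
tool_rot: [0.597, 3.084, -0.001]
ft_force: [0.2, 0.1, -0.0]
grip_width: 0.709
grip_force: 0.0
t 26.1 pos [ 0.6041 -0.1281  0.0996] shift [ 0.1508  0.4186 -0.0006] turn z 0.1 tilt fix [-0.02  0.03 -0.  ] yaw 68.1 q7 1.01 w 61.7 F 0.0
```

```bash
python3 -m handwheel '[[0.06,0.0151,0.0419,0,0,0,0],[0.06,0.0151,0.0419,0,0,0,0],[0.06,0.0151,0.0419,0,0,0,0],[0.06,0.0151,0.0419,0,0,0,0],[0.06,0.0151,0.0419,0,0,0,0],[0.06,0.0151,0.0419,0,0,0,0],[0.06,0.0151,0.0419,0,0,0,0],[0.06,0.0151,0.0419,0,0,0,0],[0.06,0.0151,0.0419,0,0,0,0],[0.06,0.0151,0.0419,0,0,0,0],[0.06,0,0,0.03,0,0,0],[0.06,0,0,0.01,0,0,0]]'
python3 - <<'E'
from h import *
go(.6205,.3165,-.005,68)
hsv=cv2.cvtColor(ctrl.get_image("top")[0],cv2.COLOR_BGR2HSV)
g=(hsv[...,0]>30)&(hsv[...,0]<75)&(hsv[...,1]>70)&(hsv[...,2]>100);g[:,:300]=0;g[330:]=0
blobs(g,.029)
E
```

```text
time: 27.6
position: [0.6194, 0.3167, 0.0564]
tool_rot: [-0.596, -3.083, 0.003]
ft_force: [-0.6, -0.5, 1.0]
grip_width: 0.692
grip_force: 0.0
t 27.6 pos [0.6194 0.3167 0.0564] shift [-0.0011  0.0004  0.0614] turn z 0.1 tilt fix [-0.14 -0.09  0.  ] yaw 68.1 q7 0.3 w 60.2 F 0.0
top px [334. 288.] xy 465.2 -130.6 size 57.8 35.5 ang -22.0 area 1888 r 483
top px [419. 285.] xy 474.1 -300.5 size 89.8 34.7 ang -22.2 area 2897 r 561
top px [333. 219.] xy 603.7 -127.9 size 52.7 52.7 ang -88.9 area 2236 r 617
```

All three pieces so far are well placed. Grip the small disc.

```bash
python3 -m handwheel '[[0.06,0,0,0.015,0,0,0],[0.06,0,0,0.018,0,0,0],[0.06,0,0,0.015,0,0,0],[0.06,0,0,0.01,0,0,0],[0.06,0,0,0.003,0,0,0],[0.06,0,0,0,0,0,0],[0.032,0,0,0,0,0,0],[0.032,0,0,0,0,0,0],[0.032,0,0,0,0,0,0],[0.032,0,0,0,0,0,0],[0.032,0,0,0,0,0,0]]' 20
python3 -c "
from h import *
go(.6147,-.302,.09,68)"
```

```text
time: 29.02
position: [0.6205, 0.3169, -0.003]
tool_rot: [0.598, 3.084, -0.0]
ft_force: [0.6, -0.8, 1.7]
grip_width: 0.421
grip_force: 20.0
t 29.02 pos [ 0.6205  0.3169 -0.003 ] shift [-0.2259 -0.5762 -0.0929] turn z 0.1 tilt fix [-0.01  0.01 -0.  ] yaw 68.1 q7 0.27 w 36.6 F 20.00037521123886
```

```bash
python3 -m handwheel '[[0.032,0,0,-0.01,0,0,0],[0.032,0,0,-0.025,0,0,0],[0.032,0,0,-0.03,0,0,0],[0.032,0,0,-0.028,0,0,0],[0.032,-0.0174,-0.0443,0,0,0,0],[0.032,-0.0174,-0.0443,0,0,0,0],[0.032,-0.0174,-0.0443,0,0,0,0],[0.032,-0.0174,-0.0443,0,0,0,0],[0.032,-0.0174,-0.0443,0,0,0,0],[0.032,-0.0174,-0.0443,0,0,0,0],[0.032,-0.0174,-0.0443,0,0,0,0],[0.032,-0.0174,-0.0443,0,0,0,0]]'
python3 -m handwheel '[[0.032,-0.0174,-0.0443,0,0,0,0],[0.032,-0.0174,-0.0443,0,0,0,0],[0.032,-0.0174,-0.0443,0,0,0,0],[0.032,-0.0174,-0.0443,0,0,0,0],[0.032,-0.0174,-0.0443,0,0,0,0],[0.032,0,0,0.02,0,0,0],[0.032,0,0,0.02,0,0,0],[0.032,0,0,0,0,0,0]]'
python3 - <<'E'
from h import *
go(.6147,-.302,0,68)
a,_=ctrl.get_image("side");cv2.imwrite("pics/side7.png",a[60:260,220:480].repeat(3,0).repeat(3,1))
E
```

```text
time: 30.52
position: [0.6176, -0.0653, 0.092]
tool_rot: [0.597, 3.082, -0.001]
ft_force: [0.6, -1.2, -0.4]
grip_width: 0.424
grip_force: 20.0
time: 31.52
position: [0.6139, -0.2993, 0.0483]
tool_rot: [-0.593, -3.081, -0.002]
ft_force: [0.4, -0.3, -0.1]
grip_width: 0.426
grip_force: 20.0
t 31.52 pos [ 0.6139 -0.2993  0.0483] shift [-0.0019 -0.0022  0.0483] turn z 0.2 tilt fix [ 0.02 -0.22  0.  ] yaw 68.2 q7 1.23 w 37.1 F 20.000064074993134
```

View pics/side7.png

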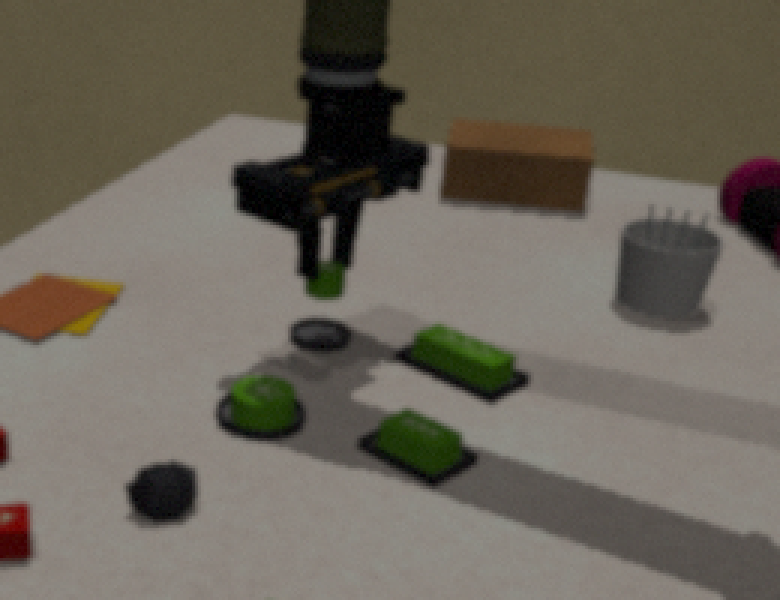

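The small disc is held at (326,280), above its case at (320,335). I'll lower it.

```bash
python3 -m handwheel '[[0.032,-0.0015,-0.001,0.015,0,0,0],[0.032,0,0,0.018,0,0,0],[0.032,0,0,0.01,0,0,0],[0.032,0,0,0.002,0,0,0],[0.032,0,0,0,0,0,0],[0.032,0,0,0,0,0,0]]'
python3 -c "
from h import *
go(.6147,-.302,0,68)"
```

```text
time: 32.33
position: [0.6164, -0.3035, 0.0056]
tool_rot: [0.598, 3.083, -0.001]
ft_force: [0.2, 0.0, -0.4]
grip_width: 0.424
grip_force: 20.0
t 32.33 pos [ 0.6164 -0.3035  0.0056] shift [0.0022 0.0008 0.0056] turn z 0.1 tilt fix [-0.03  0.05  0.  ] yaw 68.1 q7 1.21 w 36.9 F 19.99995321035385
```

```bash
python3 -m handwheel '[[0.032,0.002,0.001,0.003,0,0,0],[0.032,0,0,0.0023,0,0,0],[0.032,0,0,0,0,0,0],[0.052,0,0,0,0,0,0],[0.052,0,0,0,0,0,0],[0.052,0,0,0,0,0,0],[0.052,0,0,-0.01,0,0,0],[0.052,0,0,-0.03,0,0,0],[0.052,0,0,-0.05,0,0,0],[0.052,0,0,-0.05,0,0,0]]'
python3 -m handwheel '[[0.052,0,-0.045,0,0,0,0],[0.052,0,-0.045,0,0,0,0],[0.052,0,-0.045,0,0,0,0],[0.052,0,-0.045,0,0,0,0],[0.052,0,-0.045,0,0,0,0],[0.052,0,0,0,0,0,0]]'
python3 - <<'E'
from h import *
a,_=ctrl.get_image("top");hsv=cv2.cvtColor(a,cv2.COLOR_BGR2HSV)
g=(hsv[...,0]>30)&(hsv[...,0]<75)&(hsv[...,1]>70)&(hsv[...,2]>100);g[330:]=0;g[:,450:]=0
blobs(g,.029);cv2.imwrite("pics/top8.png",a[150:350,80:480].repeat(2,0).repeat(2,1))
E
```

```text
time: 33.58
position: [0.6145, -0.3015, 0.1417]
tool_rot: [0.598, 3.084, -0.001]
ft_force: [0.3, 0.3, 0.9]
grip_width: 0.595
grip_force: 0.0
time: 34.33
position: [0.5268, -0.5164, 0.1397]
tool_rot: [-0.611, -3.081, 0.005]
ft_force: [0.2, 1.0, 0.0]
grip_width: 0.596
grip_force: 0.0
top px [334. 288.] xy 465.2 -130.6 size 57.7 35.0 ang -22.2 area 1831 r 483
top px [187. 286.] xy 470.0 166.1 size 54.9 54.5 ang 73.9 area 1625 r 499
top px [419. 215.] xy 614.0 -301.1 size 34.9 34.1 ang -44.7 area 936 r 684
top px [333. 219.] xy 603.7 -127.9 size 52.7 52.7 ang -88.9 area 2216 r 617
```

View pics/top8.png

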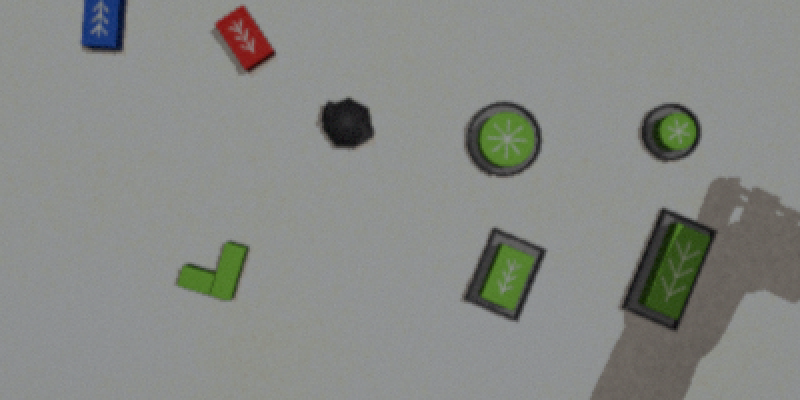

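All four pieces lie in their cases, engraved side up: discs at crop (507,138) and (678,130), blocks at (509,275) and (680,270). The offcut and stone haven't moved. Handing in.

```bash
python3 -c "
from bench import ctrl
print(ctrl.close_job())"
```

```text
the job is handed in; nothing more can be done
None
```

The job is handed in: all four engraved pieces lie flat, face up, each in its own case by the last camera measurements; the offcut and stone were left where they lay, and it took about 34 s.

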